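# Park the runner of a clay sweep jig on its curved guide rod

### The job

Pick up the loose runner, thread it onto the free end of the jig's curved guide rod, and slide it round the bend, turning it with the rod, until it snaps into the spring catch just before the rubber-faced stop; then let go. Feel for the catch and be gentle: never strain the runner against the rod or ram the stop, and leave the other things on the table where they are.

Things in the scene. Friction and masses are not known exactly. Their poses are not given: they have to be found in the camera images.
- runner: Loose runner, about 0.2 kg: brass bush, dark steel foot 34x46x10 mm below, upright light-wood grip above. Origin: centre of the foot's underside; z up, x along the bore (symmetrical, either way round works). Grip: 30 mm along x, 12 mm thick along y, 56 to 95 mm above the origin; take it across the 12 mm. Starts standing on the table. Bottom-heavy: hangs upright on the rod.
- bore (a point): Centre of the runner's bore, 40 mm above its origin, same axes. Bore 13 mm across, 34 mm long, mouths flared to about 17 mm. Beside it, 17 mm out in +y and -y, are cheeks with bevelled ends and a groove 9 mm wide at mid length, for the catch.
- jig: Fixed jig: dark steel base and post with a level steel guide rod 10 mm thick, its axis 85 mm above the table. Origin on the table, z up. Seen in its frame the rod is an arc about (-150, 0) mm: at angle a it passes (-150+150 cos a, 150 sin a) mm, from a=+15 deg down to the post at a=-68 deg. Slide with a falling. Post and stop reach at most 14 mm above the rod axis.
- rod_tip (a point): Centre of the rod's free end, axes of the jig. From here a straight lead-in of 40 mm runs to point bend_start, tangent to the bend there; its first 8 mm are a thinner nose, 6 mm thick.
- bend_start (a point): Point on the rod axis where the straight lead-in ends and the bend begins (a = +15 degrees); axes of the jig.
- bend_middle (a point): Point on the rod axis in the bend, at a = -14 degrees; axes of the jig.
- park (a point): Rod axis at a=-40 deg: middle of the stretch where the stop may be, not the stop itself. The stop (aluminium collar, black rubber buffer of about 5 N/mm facing the free end, bracket with the catch on the side of the arc's centre) is clamped at an unmeasured place: the parked runner's bore centre lies somewhere from a=-34 to a=-46 deg.
- catch (a joint): Steel ball plunger on the stop, pressed in by the runner (m): 0 free, 0.004 to 0.007 with the ball on a cheek, about 0.0023 with it in the groove (parked). Pushing the ball up a cheek takes about 4 N along the rod (under 6); then it drops in the groove and the push falls off; the buffer follows 1.5 mm on and the push rises steeply: a steady 7 to 9 N means parked.
- slip_jar: Bystander: white jar with a dark green lid, 58x57x75 mm, origin at its underside.
- ring_cutter: Bystander: pale steel ring cutter, 48 mm across, 22 mm high, origin at its underside.
- clay_pot: Bystander: dark clay pot, 63x64x70 mm, origin at its underside.
There are look-alikes about, which are no part of the job. Leave any turquoise look-alike of the runner alone.

How it is judged:
By the outcome, as a careful person would: the job done as asked, in the order asked, and still so for the second after the job is handed in, with the robot touching nothing.
It also fails if it takes over 72 s, if anything falls off the work surface, if the arm or the gripper's body presses on something with over 40 N, if the wrist force passes 120 N, or if a joint passes its speed limit or range.

### The arm

A 6-joint arm with a two-finger parallel gripper is mounted at the origin on the work surface; the furniture and walls round the work are solid. World frame = base frame: x ahead of the robot, y to its left, z up, the work surface at z = 0. Lengths are in m, angles in rad, forces in N, time in s.
With the tool pointing down it reaches from about 0.375 to 0.9 m from the base axis. Payload 3.1 kg.
Tool frame: the origin (TCP) lies midway between the tips of the shut fingers; the grasp point (between the pads) lies 19 mm behind it; z points along the fingers, y is the line along which they close (so a half turn about z gives the same grasp; the last joint's range is limited). The gripper opens to 87 mm and grips with 3 to 60 N. Pads are 19 mm wide; open, the fingers measure 117 mm over their backs; the gripper's body (75 mm by 190 mm) begins 51 mm behind the grasp point.
Start: joints at [-1.331, 0.527, 1.433, -0, 1.181, -0.178], TCP at [0.254, -0.571, 0.223] pointing down, gripper open.
Joint ranges: [-3.08, 3.08], [-0.75, 2.2], [0.22, 2.44], [-1.43, 4.57], [0, 2.65], [-2.85, 2.85]. Speed limits (rad/s): [2.79, 2.79, 3.14, 3.14, 3.14, 3.14].

### API

Orientations are given as a unit quaternion [x, y, z, w].
In Python, from rig import get_obs, cams, job gives the robot as it stands.
- The arm moves only by the tool servo_tool, never from a script. Its argument "moves" is text: rows parted by semicolons, each of 5 numbers parted by spaces: the shift along the tool's x, y, z in m, then the turn about the tool's z in degrees, then the finger opening in m, from 0 to 0.087. In form: dx dy dz spin claw; .... A call has 1 to 10 rows; each row is the pose to reach, as a shift and turn from the pose commanded when the call began, along the tool's axes at that moment; what a row does not reach only later rows make up. A row lasts 1/12 s, in which the tool goes at most 41.7 mm and 7.16 degrees, less where a joint would pass 70% of its speed; a pose out of reach is approached as far as the arm can. A call with a gripper value outside its range is refused whole. The fingers move at their own pace and stop on an object; "grip_force" is the grip in N (left out, the last holds). Time passes only in rows, so rows that repeat a pose let the fingers close. It gives the time, the measured TCP pose, the force, the opening and the grip force at its end, in the units of the state.
- get_obs(): the state, without advancing time (a new reading comes with each control period).
- cams.camera(name): name is "side" or "top" or "wrist"; returns the picture (400x640x3 uint8, blue, green, red); there is no depth.
- cams.camera_model(name): a dict with "fx", "fy", "cx", "cy" (pixels), "dist" ([k1, k2, p1, p2, k3] as OpenCV has them; the pictures are not rectified), "R" (3x3) and "t" (3): a world point X has camera coordinates R X + t. Camera axes: x right, y down, z forward; pixel columns grow to the right and rows downward; lengths in m; the calibration is good to about 2 mm. A picture is of the moment at which its call begins: read the wrist's pose just before it. camera_model takes no time and is no camera call; for the wrist camera it gives the pose at the moment of the call.
- job.hand_in(): hands the job in; it is judged then, once.
The state is a dict: "time": time; "q": joint angles; "joint_velocities": joint speeds; "joint_torque": joint torques, N m; "position": TCP position; "tool_rot": TCP orientation; "ft_force": force on the tool from outside, world axes, zero at the start; "moment": the same for the moment, N m; "grip_width": finger opening in m; "grip_force": force on a finger pad.
Only numpy, scipy, OpenCV 4.12 (cv2) and the standard library are available. Lean on these libraries where they do the work, as an engineer would, in place of code of your own. Each camera call takes 0.05 s, during which the arm holds its last target. There are 200 camera calls.

## Working session

There is one attempt and no reset: what is moved stays moved. The work goes in short steps, Python scripts to look and compute and a tool call to move; the robot and the scene stay as the last step left them, time stands still between calls to the robot, and variables do not carry over. Pictures are saved under pics/ and viewed, at most 10 in all, crops included, and the job is handed in when it is done.

Besides the shell and the picture viewer there is one more tool, called after "Emit:" as name(argument=value, ...), one argument or row to a line, values as JSON. servo_tool: Moves the arm, as the interface text tells. Its arguments: {"type":"object","properties":{"moves":{"type":"string"},"grip_force":{"type":"number"}},"required":["moves"]}

```bash
mkdir -p pics; ls
python3 - <<'E'
from rig import get_obs,cams,job
import cv2
for n in("top","side"):
    cv2.imwrite(f"pics/{n}0.png",cams.camera(n))
    m=cams.camera_model(n);print(n,m)
o=get_obs();print(o)
E
```

```text
pics
top {'fx': 419.1851960711138, 'fy': 419.1851960711138, 'cx': 314.80470112229204, 'cy': 188.75105567530522, 'dist': array([-0.01039567,  0.        ,  0.        ,  0.        ,  0.        ]), 'R': array([[ 0.00790529, -0.99988666, -0.01281309],
       [-0.9900125 , -0.00602228, -0.14085094],
       [ 0.14075781,  0.01379858, -0.9899479 ]]), 't': array([0.01510163, 0.4469061 , 1.3669013 ])}
side {'fx': 503.61726025506204, 'fy': 503.61726025506204, 'cx': 312.25467467515216, 'cy': 206.00192674569027, 'dist': array([-0.01021278,  0.        ,  0.        ,  0.        ,  0.        ]), 'R': array([[-9.50702954e-01, -3.10103036e-01, -2.59586503e-05],
       [-1.83993698e-01,  5.64148773e-01, -8.04911474e-01],
       [ 2.49620136e-01, -7.65226940e-01, -5.93394909e-01]]), 't': array([0.4164528 , 0.15603394, 1.25176536])}
{'time': 0.1, 'q': array([-1.33147057e+00,  5.28360521e-01,  1.43376332e+00, -4.81948508e-05,
        1.18138119e+00, -1.78511399e-01]), 'joint_velocities': array([-0.00173971, -0.00068175, -0.00353173,  0.00180679, -0.00017753,
        0.00060529]), 'joint_torque': array([-1.03317523e-04, -4.40986669e+01, -1.77150625e+01,  6.34673727e-02,
        5.33908058e-02, -3.10879352e-05]), 'position': array([ 0.25346669, -0.57058574,  0.22168072]), 'tool_rot': array([ 9.78253427e-01,  2.07410988e-01, -5.13446327e-05, -9.55065619e-04]), 'ft_force': array([ 0.05487801, -0.15697636, -0.25246882]), 'moment': array([0.02750637, 0.01455706, 0.0203095 ]), 'grip_force': 0.0, 'grip_width': 0.08688670506259155}
```

View pics/top0.png

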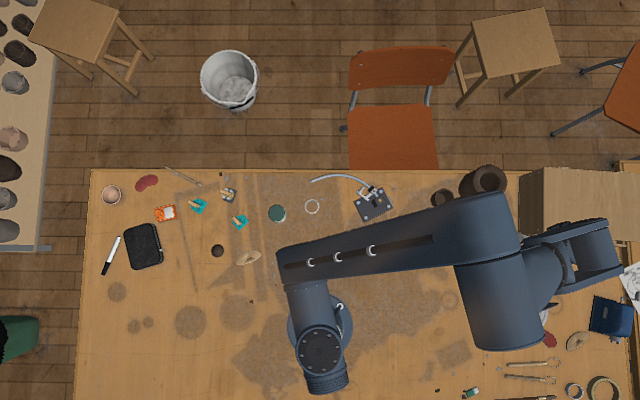

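View pics/side0.png

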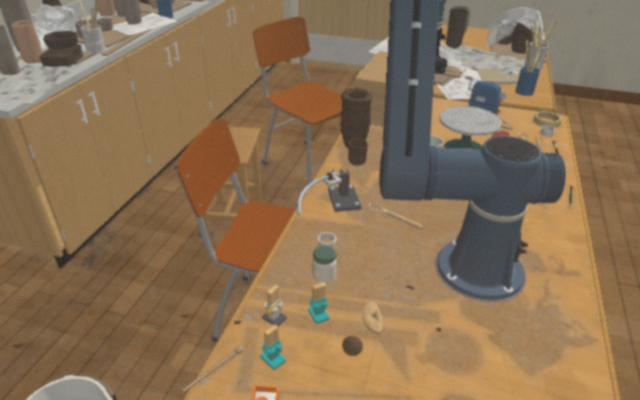

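Candidates for the runner in the top view are (228,195), with a dark foot, and two turquoise ones at (199,206) and (240,221). In the side view these are (274,305), (319,303) and (272,347). I choose the dark-footed one at top (228,195) / side (274,305). The jig's rod runs from its tip at top (312,181) to the post at about (370,195).

Run:
```python
import cv2,numpy as np
t=cv2.imread("pics/top0.png");s=cv2.imread("pics/side0.png")
r=lambda i,x,y,w,h,k:cv2.resize(i[y:y+h,x:x+w],None,fx=k,fy=k,interpolation=cv2.INTER_CUBIC)
a=r(t,300,170,100,60,8) 
b=np.hstack([r(t,185,180,66,50,6)[:, :396],r(s,235,280,67,50,6)[:, :402]])
c=np.vstack([a[:300],b[:300,:798].copy() if 0 else cv2.resize(b,(800,300))])
cv2.imwrite("pics/c1.png",c);print(b.shape)
cv2.imwrite("pics/c2.png",r(s,285,160,100,75,8))
```

```text
(300, 798, 3)
```

View pics/c1.png

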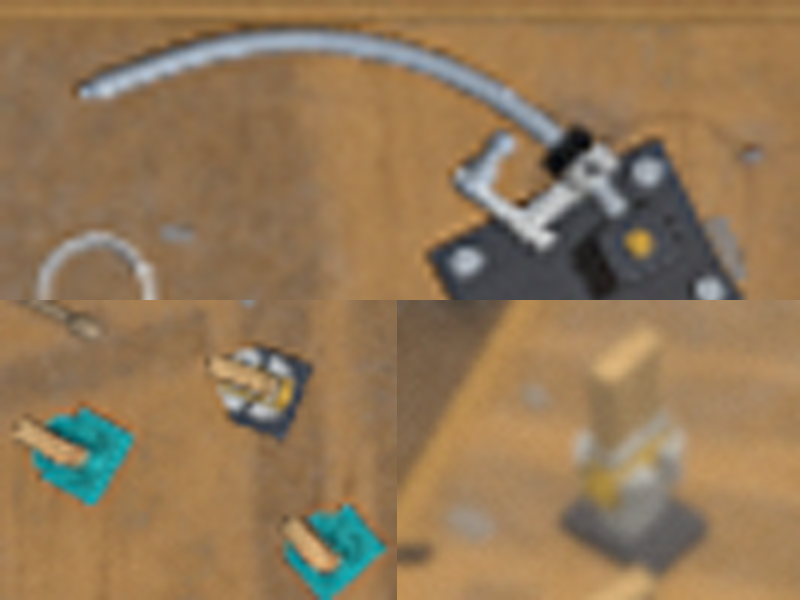

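View pics/c2.png

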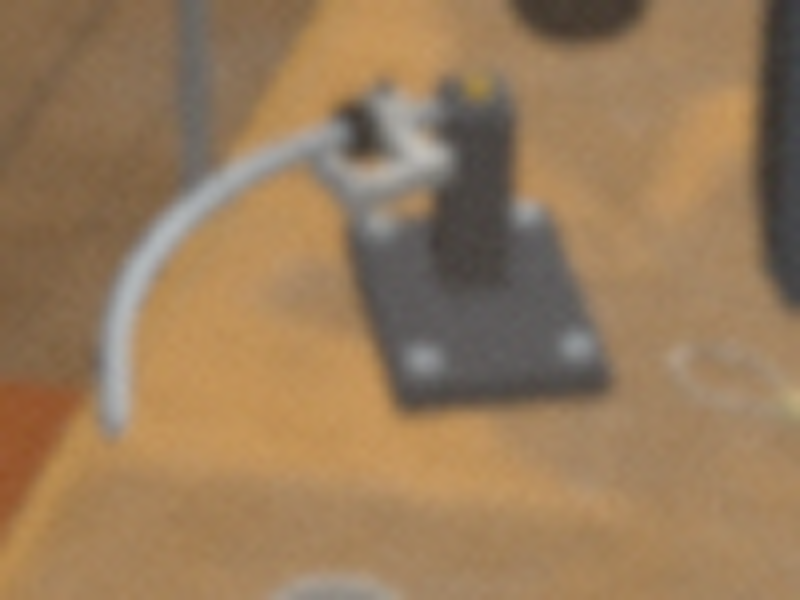

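Enlarged, the chosen piece has a dark foot and a brass bush, so it is the runner. Its grip top is near side (273,289), and its foot is centred near top (229,196). The rod tip is at top (309.6,181) / side (298.7,213.4). The rod meets the buffer at about top (369,187).

```bash
cat > h.py <<'E'
import numpy as np,cv2
from scipy.optimize import least_squares
from scipy.spatial.transform import Rotation as Rn
from rig import get_obs,cams,job
def proj(m,X):
    K=np.array([[m['fx'],0,m['cx']],[0,m['fy'],m['cy']],[0,0,1]])
    return cv2.projectPoints(np.asarray(X,float).reshape(-1,3),cv2.Rodrigues(m['R'])[0],m['t'],K,m['dist'])[0].reshape(-1,2)
def ray(m,p,z):
    K=np.array([[m['fx'],0,m['cx']],[0,m['fy'],m['cy']],[0,0,1]])
    d=np.append(cv2.undistortPoints(np.array([[p]],float),K,m['dist']).ravel(),1)
    C=-m['R'].T@m['t'];w=m['R'].T@d
    return C+w*(z-C[2])/w[2]
def rod(s,jig): # s<0 lead-in dist before bend; else arc length beyond bend start; returns world point, tangent yaw (direction of sliding)
    a0=np.radians(15);a=a0-max(s,0)/.15
    p=np.array([-.15+.15*np.cos(a),.15*np.sin(a)])
    t=np.array([np.sin(a),-np.cos(a)])
    p=p+t*min(s,0)
    c,sn=np.cos(jig[2]),np.sin(jig[2]);R=np.array([[c,-sn],[sn,c]])
    return np.append(R@p+jig[:2],.085),np.arctan2(*(R@t)[::-1])
E
python3 - <<'E'
from h import *
T=cams.camera_model("top");S=cams.camera_model("side")
top=np.array([(80,92),(155,65),(220,44),(310,40),(400,55),(480,90),(545,132)])/8-.44+[300,170]
sid=np.array([(113,430),(110,340),(150,250),(215,180),(330,135)])/8-.44+[285,160]
wt=[ray(T,p,.085) for p in top];ws=[ray(S,p,.085) for p in sid]
print(np.round(wt,4));print(np.round(ws,4))
def res(j):
    pts=np.array([rod(s,j)[0][:2] for s in np.linspace(-.04,.18,300)])
    r=[]
    for w in (wt,ws):
        r+=list(w[0][:2]-pts[0])
        for p in w[1:]: r.append(np.min(np.linalg.norm(pts-p[:2],axis=1)))
    return r
best=min((least_squares(res,[.8,-.1,y]) for y in np.arange(-3,3.1,.5)),key=lambda r:r.cost)
j=best.x;print(j,np.degrees(j[2]),np.round(best.fun*1e3,1))
for s in(-.04,0,.076,.144):print(rod(s,j))
f=lambda c:((c[0]-397)/6.01-.42+235,(c[1]-300)/6-.42+280)
g=lambda c:(c[0]/6.01-.42+185,(c[1]-300)/6-.42+180)
print("grip top side",ray(S,f((628,355)),.095))
for c in((562,520),(707,525),(635,572)):print("foot s",ray(S,f(c),.005))
for c in((312,365),(280,440),(258,343),(220,415)):print("foot t",ray(T,g(c),.01))
for c in((210,365),(280,395)):print("grip t",ray(T,g(c),.09))
E
```

```text
[[ 0.4641  0.0346  0.085 ]
 [ 0.4753  0.0045  0.085 ]
 [ 0.484  -0.0217  0.085 ]
 [ 0.4859 -0.0579  0.085 ]
 [ 0.4799 -0.0941  0.085 ]
 [ 0.4659 -0.1261  0.085 ]
 [ 0.449  -0.152   0.085 ]]
[[ 0.4651  0.0297  0.085 ]
 [ 0.4823 -0.0165  0.085 ]
 [ 0.4867 -0.0702  0.085 ]
 [ 0.479  -0.118   0.085 ]
 [ 0.449  -0.1581  0.085 ]]
[ 0.4865004  -0.04348887  0.08009699] 4.589219209613399 [-0.8  2.1  0.5  0.9  1.1  1.9  3.   2.2  0.2 -2.8  0.5  0.4  5.1  2. ]
(array([0.46488842, 0.0324854 , 0.085     ]), np.float64(-1.2288999536922216))
(array([ 0.47829939, -0.00519943,  0.085     ]), np.float64(-1.2288999536922216))
(array([ 0.48494972, -0.08009443,  0.085     ]), np.float64(-1.7355666203588882))
(array([ 0.45922814, -0.14241418,  0.085     ]), np.float64(-2.1888999536922213))
grip top side [0.42493857 0.30804053 0.095     ]
foot s [0.45337426 0.31393903 0.005     ]
foot s [0.40141575 0.29950344 0.005     ]
foot s [0.41856531 0.3285273  0.005     ]
foot t [0.44255858 0.28448379 0.01      ]
foot t [0.39976847 0.30109299 0.01      ]
foot t [0.45495978 0.31558172 0.01      ]
foot t [0.41373393 0.33555614 0.01      ]
grip t [0.43126426 0.32282123 0.09      ]
grip t [0.41535368 0.28477189 0.09      ]
```

```bash
cat >> h.py <<'E'
def to(x,y,z,yaw=None,o=None):
    o=o or get_obs();R=Rn.from_quat(o['tool_rot']).as_matrix()
    y0=np.degrees(np.arctan2(R[1,0],R[0,0]))
    d=R.T@(np.array([x,y,z])-o['position'])
    sp=0 if yaw is None else -((yaw-y0+180)%360-180)
    print("d",np.round(d,4),"spin",round(sp,2),"yaw0",round(y0,2))
E
python3 - <<'E'
from h import *
to(.254,-.571,.35,45);to(.42,-.15,.35,69);to(.42,.29,.19,69)
E
```

```text
d [ 0.0004  0.0004 -0.1283] spin -21.06 yaw0 23.94
d [ 0.3229 -0.3171 -0.1276] spin -45.06 yaw0 23.94
d [ 0.5014 -0.7189  0.0332] spin -45.06 yaw0 23.94
```

Emit:
servo_tool(
  moves="0 0 -0.04 0 0.06; 0 0 -0.08 0 0.06; 0 0 -0.12 -5 0.06; 0.03 -0.03 -0.128 -10 0.06; 0.06 -0.06 -0.128 -15 0.06; 0.09 -0.09 -0.128 -20 0.06; 0.12 -0.12 -0.128 -25 0.06; 0.15 -0.15 -0.128 -30 0.06; 0.18 -0.18 -0.128 -35 0.06; 0.21 -0.21 -0.128 -40 0.06",
)

```text
time: 0.93
position: [0.3582, -0.2975, 0.3502]
tool_rot: [0.847, 0.531, 0.0, -0.0]
ft_force: [0.3, 0.2, 0.8]
grip_width: 0.0598
grip_force: 0.0
```

Run:
```python
from h import *
to(.42,-.1,.35,69);to(.42,.20,.26,69);to(.43,.28,.20,69)
```

```text
d [ 0.2046 -0.0305  0.0003] spin -4.85 yaw0 64.15
d [ 0.4746 -0.1613  0.0906] spin -4.85 yaw0 64.15
d [ 0.5509 -0.1871  0.1506] spin -4.85 yaw0 64.15
```

Emit:
servo_tool(
  moves="0.04 -0.006 0 -1 0.06; 0.08 -0.012 0 -2 0.06; 0.12 -0.018 0 -3 0.06; 0.16 -0.024 0 -4 0.06; 0.2 -0.031 0 -5 0.06; 0.235 -0.046 0.01 -5 0.06; 0.27 -0.061 0.02 -5 0.06; 0.305 -0.076 0.03 -5 0.06; 0.34 -0.092 0.04 -5 0.06; 0.375 -0.11 0.05 -5 0.06",
)

```text
time: 1.77
position: [0.4238, 0.0873, 0.3]
tool_rot: [0.825, 0.566, 0.0, 0.0]
ft_force: [0.7, 0.0, -0.5]
grip_width: 0.0597
grip_force: 0.0
```

Emit:
servo_tool(
  moves="0.035 -0.015 0.015 0 0.06; 0.07 -0.03 0.035 0 0.06; 0.1 -0.045 0.06 0 0.06; 0.125 -0.055 0.08 0 0.06; 0.145 -0.063 0.1 0 0.06; 0.145 -0.063 0.1 0 0.06; 0.145 -0.063 0.1 0 0.06",
)

```text
time: 2.35
position: [0.4162, 0.2438, 0.1993]
tool_rot: [0.824, 0.567, -0.002, -0.0]
ft_force: [-0.5, 0.4, -0.2]
grip_width: 0.0601
grip_force: 0.0
```

Run:
```python
from h import *
m=cams.camera_model("wrist");cv2.imwrite("pics/w1.png",cams.camera("wrist"))
to(.428,.308,.15,69);print(get_obs()['position'],proj(m,[[.428,.308,.095],[.428,.308,0]]))
```

```text
d [ 0.0644 -0.013   0.0503] spin 0.01 yaw0 69.01
[0.41710907 0.2432566  0.20033027] [[306.82113905 130.69475733]
 [310.65752409 129.14520099]]
```

View pics/w1.png

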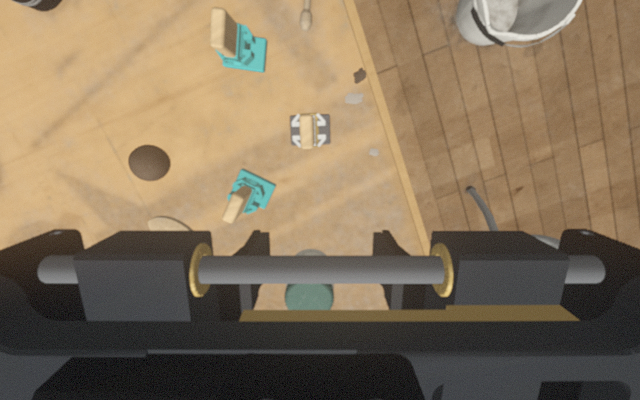

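The runner is at wrist (308,131), nearly aligned with the image axes. The turquoise look-alikes are at (240,40) and (250,195).

Run:
```python
import cv2
i=cv2.imread("pics/w1.png")[100:160,270:350]
cv2.imwrite("pics/w1c.png",cv2.resize(i,None,fx=10,fy=10,interpolation=cv2.INTER_CUBIC))
```

```text
(no output)
```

View pics/w1c.png

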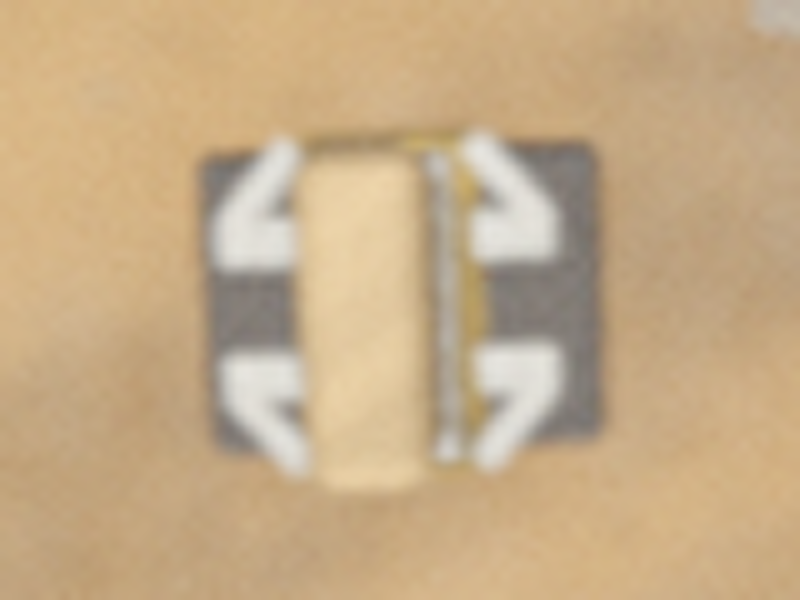

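Crop: the grip's top face has corners near (300,158), (415,150), (430,487) and (315,490). The foot corners are near (205,157), (592,143), (603,440) and (215,455).

Run:
```python
from h import *
m=cams.camera_model("wrist")
for c,z in (([(300,158),(415,150),(430,487),(315,490)],.095),([(205,157),(592,143),(603,440),(215,455)],.01)):
    w=np.array([ray(m,np.array(p)/10-.45+[270,100],z) for p in c]);print(np.round(w,4),w.mean(0))
    d=w[0]+w[1]-w[2]-w[3];print(np.degrees(np.arctan2(d[1],d[0])))
    d=w[0]+w[3]-w[1]-w[2];print(np.degrees(np.arctan2(d[1],d[0])))
```

```text
[[0.4282 0.3217 0.095 ]
 [0.4377 0.3188 0.095 ]
 [0.4284 0.2916 0.095 ]
 [0.4188 0.295  0.095 ]] [0.42825366 0.30676655 0.095     ]
70.90638002567239
161.60180429024368
[[0.4136 0.3302 0.01  ]
 [0.4552 0.3159 0.01  ]
 [0.4447 0.2844 0.01  ]
 [0.4019 0.299  0.01  ]] [0.42887121 0.30736625 0.01      ]
70.5303638244025
161.05609810598193
```

Run:
```python
from h import *
to(.4285,.307,.06,71)
```

```text
d [ 0.0638 -0.0121  0.1403] spin -1.99 yaw0 69.01
```

Emit:
servo_tool(
  moves="0.03 -0.006 0 -2 0.04; 0.0638 -0.012 0.01 -2 0.04; 0.0638 -0.012 0.04 -2 0.04; 0.0638 -0.012 0.07 -2 0.04; 0.0638 -0.012 0.09 -2 0.04; 0.0638 -0.012 0.11 -2 0.04; 0.0638 -0.012 0.125 -2 0.04; 0.0638 -0.012 0.138 -2 0.04; 0.0638 -0.012 0.14 -2 0.04; 0.0638 -0.012 0.14 -2 0.04",
)

```text
time: 3.23
position: [0.43, 0.3062, 0.061]
tool_rot: [0.815, 0.58, 0.0, 0.0]
ft_force: [-0.6, -0.4, 0.9]
grip_width: 0.0399
grip_force: 0.0
```

Emit:
servo_tool(
  moves="0 0 0 0 0.02; 0 0 0 0 0.012; 0 0 0 0 0.008; 0 0 0 0 0.005; 0 0 0 0 0.005; 0 0 0 0 0.005; 0 0 0 0 0.005; 0 0 0 0 0.005",
  grip_force=25,
)

```text
time: 3.9
position: [0.429, 0.3073, 0.0605]
tool_rot: [0.814, 0.58, -0.0, -0.0]
ft_force: [0.4, -0.2, -0.3]
grip_width: 0.0117
grip_force: 25.0
```

Run:
```python
from h import *
o=get_obs();print(o['position'],Rn.from_quat(o['tool_rot']).as_matrix().round(3),o['ft_force'],o['moment'])
to(.4285,.307,.06,71)
```

```text
[0.42896019 0.30728824 0.06045202] [[ 0.326  0.945 -0.   ]
 [ 0.945 -0.326 -0.   ]
 [-0.    -0.    -1.   ]] [ 0.40799417 -0.21615872 -0.25860446] [ 0.00743451 -0.0408644  -0.01993723]
d [-0.0004 -0.0003  0.0005] spin -0.05 yaw0 70.95
```

Run:
```python
from h import *
to(.429,.307,.24);to(.465,.15,.24,90);to(.487,-.03,.24,109.6)
```

```text
d [-3.000e-04  1.000e-04 -1.795e-01] spin 0 yaw0 70.95
d [-0.137   0.0854 -0.1795] spin -19.05 yaw0 70.95
d [-0.2999  0.1649 -0.1795] spin -38.65 yaw0 70.95
```

Emit:
servo_tool(
  moves="0 0 -0.015 0 0.005; 0 0 -0.04 0 0.005; 0 0 -0.07 0 0.005; 0 0 -0.1 0 0.005; -0.02 0.015 -0.13 -3 0.005; -0.045 0.03 -0.155 -6 0.005; -0.07 0.045 -0.18 -10 0.005; -0.1 0.06 -0.18 -14 0.005; -0.13 0.08 -0.18 -18 0.005; -0.16 0.096 -0.18 -22 0.005",
)

```text
time: 4.73
position: [0.4681, 0.1232, 0.2411]
tool_rot: [0.687, 0.726, 0.001, 0.001]
ft_force: [0.2, -0.7, -2.1]
grip_width: 0.0121
grip_force: 25.0
```

Run:
```python
from h import *
to(.487,-.03,.24,109.6)
```

```text
d [-0.154   0.0103  0.0012] spin -16.42 yaw0 93.18
```

Emit:
servo_tool(
  moves="-0.03 0.002 0 -4 0.005; -0.06 0.004 0 -8 0.005; -0.09 0.006 0 -12 0.005; -0.12 0.008 0 -16 0.005; -0.14 0.01 0 -16.5 0.005; -0.153 0.01 0 -16.5 0.005; -0.153 0.01 0 -16.5 0.005; -0.153 0.01 0 -16.5 0.005; -0.153 0.01 0 -16.5 0.005",
)

```text
time: 5.48
position: [0.4848, -0.0268, 0.2402]
tool_rot: [0.578, 0.816, 0.0, -0.001]
ft_force: [0.8, -0.2, -2.4]
grip_width: 0.0114
grip_force: 25.0
```

Run:
```python
from h import *
m=cams.camera_model("wrist");i=cams.camera("wrist");cv2.imwrite("pics/w2.png",i)
np.save("m2.npy",m,allow_pickle=True)
o=get_obs();print(o['position'],o['ft_force'])
j=[0.4865,-.0435,.0801]
print(proj(m,[rod(s,j)[0] for s in(-.04,-.02,0,.02,.05,.08,.11)]).round(1))
```

```text
[ 0.48490499 -0.02652429  0.24030829] [ 0.11013493 -0.08371643 -1.8762727 ]
[[321.3 131.5]
 [321.4 151. ]
 [321.4 169.8]
 [320.2 188.1]
 [314.1 213.7]
 [303.3 236.7]
 [288.3 256.3]]
```

View pics/w2.png

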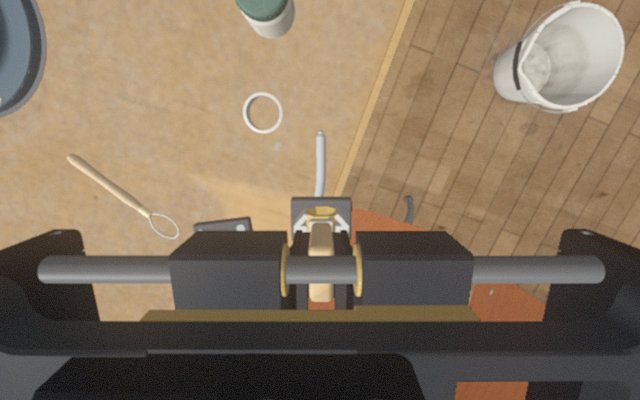

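The rod tip is at wrist (320,131) and the lead-in runs down to (320,195). The fitted prediction was (321,131), so it is close. I'll measure the centreline by colour and refine the jig fit.

Run:
```python
from h import *
m=np.load("m2.npy",allow_pickle=True).item();i=cv2.imread("pics/w2.png")
b=i.astype(float);s=b[:,:,2]-b[:,:,0]   # red minus blue
pts=[]
for r in range(126,194,4):
    row=s[r,300:340];bg=np.median(row);w=np.clip(bg-25-row,0,None)
    w[:8]=0;w[-6:]=0
    if w.sum()>50: pts.append((r,(w*np.arange(300,340)).sum()/w.sum()));print(r,round(pts[-1][1],2),(w>0).sum(),end="; ")
col=s[120:140,319:322].mean(1);print(col.round())
P=np.array([(c,r) for r,c in pts]);W=np.array([ray(m,p,.085)[:2] for p in P]);tip=ray(m,(320.2,131),.085)[:2]
# prior on jig from top/side fit for far part
T=cams.camera_model("top")
top=np.array([(310,40),(400,55),(480,90),(545,132)])/8-.44+[300,170]
wt=[ray(T,p,.085)[:2] for p in top]
def res(j):
    pt=np.array([rod(q,j)[0][:2] for q in np.linspace(-.04,.2,600)])
    D=lambda w:np.min(np.linalg.norm(pt-w,axis=1))
    return [D(w) for w in W]+list(2*(tip-pt[0]))+[.7*D(w) for w in wt]
q=least_squares(res,[.4865,-.0435,.08]);print(q.x,(q.fun*1e3).round(1))
for k in(-.04,0,.05,.1,.144):print(k,rod(k,q.x)[0].round(4),np.degrees(rod(k,q.x)[1])+180)
```

```text
134 320.22 7; 138 320.13 10; 142 320.16 10; 146 320.21 10; 150 320.16 10; 154 320.15 10; 158 320.38 10; 162 320.35 10; 166 320.35 10; 170 320.37 10; 174 320.07 10; 178 320.01 10; 182 319.81 10; 186 319.27 10; 190 318.88 10; [61. 63. 61. 63. 66. 66. 67. 68. 65. 57. 26.  3. -1.  0.  2.  3.  1.  0.
  1.  1.]
[ 0.48484407 -0.04348738  0.07341815] [ 0.2  0.2  0.1  0.2  0.2  0.1  0.2  0.2  0.2  0.2  0.2  0.1  0.3  0.2
  0.4 -0.2 -0.1  0.5  0.1  0.7  0.2]
-0.04 [0.4637 0.0326 0.085 ] 109.20654988575207
0 [ 0.4769 -0.0051  0.085 ] 109.20654988575207
0.05 [ 0.4852 -0.0542  0.085 ] 90.10795671472462
0.1 [ 0.4771 -0.1033  0.085 ] 71.00936354369718
0.144 [ 0.4569 -0.1422  0.085 ] 54.202601553193034
```

```bash
echo 'J=[.48484,-.04349,.07342]' >> h.py
python3 - <<'E'
from h import *
m=np.load("m2.npy",allow_pickle=True).item()
o=get_obs();R=Rn.from_quat(o['tool_rot']).as_matrix();p=o['position']
print(proj(m,[p+R@[.017,0,.0605],p+R@[.017,.023,.0505],p+R@[.017,-.023,.0505],p+R@[.015,.006,-.0345],p+R@[.015,-.006,-.0345]]).round(1))
t,y=rod(-.069,J);print(t,np.degrees(y)+180);to(*t[:2],.24,109.2);to(*t[:2],.1055,109.2)
i=cv2.imread("pics/w2.png")[190:250,280:360];cv2.imwrite("pics/w2c.png",cv2.resize(i,None,fx=10,fy=10,interpolation=cv2.INTER_CUBIC))
E
```

```text
[[320.6 194.3]
 [351.8 197.3]
 [289.3 197.4]
 [333.7 244.7]
 [307.7 244.7]]
[0.45419546 0.06001268 0.085     ] 109.20665613185051
d [ 0.0918 -0.0001  0.0004] spin 0.29 yaw0 109.49
d [0.0917 0.     0.1349] spin 0.29 yaw0 109.49
```

View pics/w2c.png

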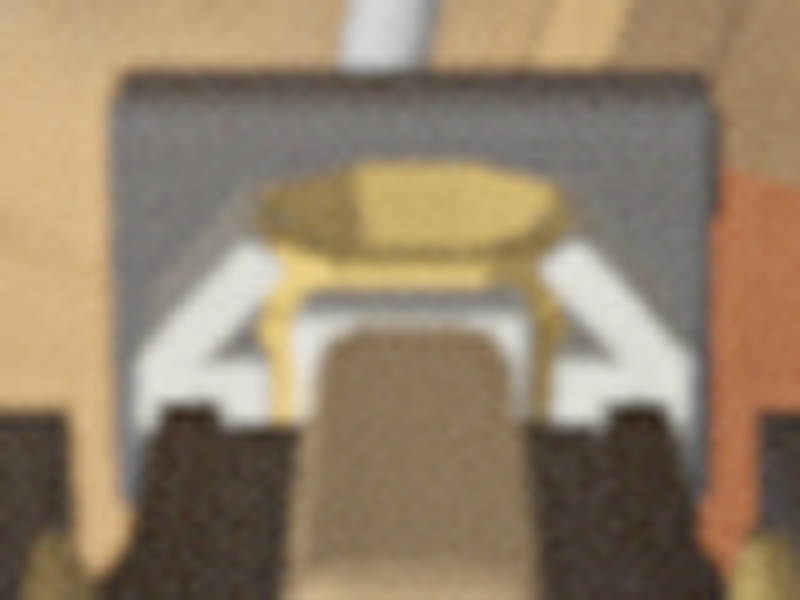

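The held runner sits centred in the gripper: the foot spans 291.4 to 350.6, centre 321.0, against 320.6 expected. Moving to the pre-insertion pose.

Emit:
servo_tool(
  moves="0.03 0 0 0.3 0.005; 0.06 0 0 0.3 0.005; 0.08 0 0 0.3 0.005; 0.0918 0 0 0.3 0.005; 0.0918 0 0.03 0.3 0.005; 0.0918 0 0.06 0.3 0.005; 0.0918 0 0.09 0.3 0.005; 0.0918 0 0.115 0.3 0.005; 0.0918 0 0.13 0.3 0.005; 0.0918 0 0.135 0.3 0.005",
)

```text
time: 6.37
position: [0.4536, 0.0596, 0.1034]
tool_rot: [0.579, 0.815, -0.001, -0.002]
ft_force: [-0.2, -0.5, -2.3]
grip_width: 0.0117
grip_force: 25.0
```

Emit:
servo_tool(
  moves="0 0 0 0 0.005; 0 0 0 0 0.005",
)

```text
time: 6.53
position: [0.4556, 0.0592, 0.1059]
tool_rot: [0.579, 0.815, 0.0, 0.0]
ft_force: [-0.7, -0.1, -1.4]
grip_width: 0.0116
grip_force: 25.0
```

Run:
```python
from h import *
o=get_obs();print(o['position'],o['ft_force'],o['moment'])
t,y=rod(-.069,J);to(*t[:2],.1055,109.2)
t,y=rod(-.04,J);to(*t[:2],.1055,109.2)
i=cams.camera("side");m=cams.camera_model("side");c=i[170:230,270:350]
cv2.imwrite("pics/s2.png",cv2.resize(c,None,fx=10,fy=10,interpolation=cv2.INTER_CUBIC))
```

```text
[0.45560598 0.05919143 0.10594558] [-0.65979957 -0.12205573 -1.38104562] [-0.01128386 -0.11048719 -0.02565357]
d [ 0.0012 -0.0011  0.0004] spin -0.03 yaw0 109.17
d [-0.0278 -0.001   0.0005] spin -0.03 yaw0 109.17
```

View pics/s2.png

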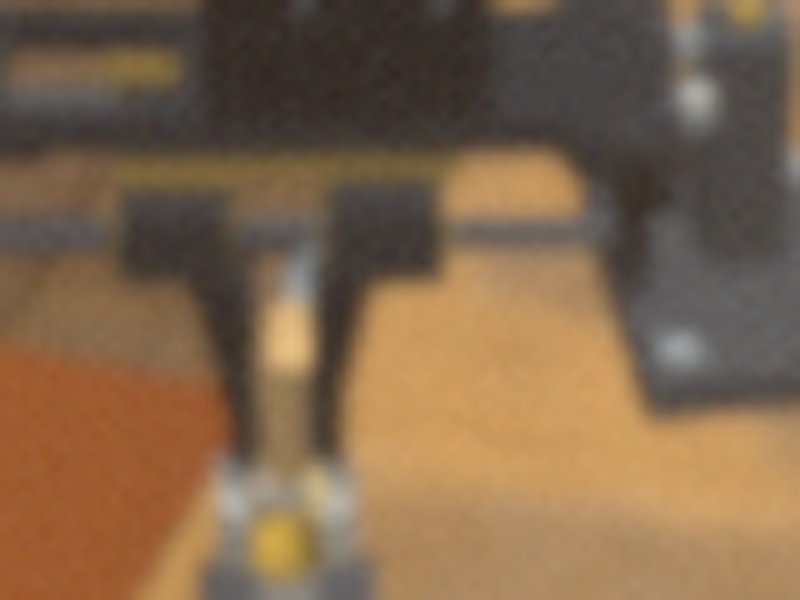

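The side view shows the runner held upright with its bore facing the camera. The brass mouth is at crop (283,540) and the rod lies beyond it. I'll check the settled pose before pushing on.

Emit:
servo_tool(
  moves="0 0 0 0 0.005; 0 0 0 0 0.005; 0 0 0 0 0.005; 0 0 0 0 0.005",
)

```text
time: 6.92
position: [0.4553, 0.0589, 0.1062]
tool_rot: [0.58, 0.815, 0.0, 0.001]
ft_force: [-0.2, 0.4, -2.6]
grip_width: 0.0118
grip_force: 25.0
```

Emit:
servo_tool(
  moves="0 0 0 0 0.005; 0 0 0 0 0.005",
)

```text
time: 7.08
position: [0.455, 0.059, 0.1058]
tool_rot: [0.58, 0.815, 0.0, 0.0]
ft_force: [0.4, -0.3, -2.1]
grip_width: 0.0118
grip_force: 25.0
```

Run:
```python
from h import *
t,y=rod(-.069,J);to(*t[:2],.1055,109.2);o=get_obs();print(o['ft_force'],o['moment'])
```

```text
d [ 0.0012 -0.0004  0.0003] spin -0.06 yaw0 109.14
[ 0.44870194 -0.33057561 -2.05107242] [-0.01906192 -0.14637884  0.04891909]
```

Emit:
servo_tool(
  moves="0 -0.0008 0 0 0.005; -0.003 -0.0008 0 0 0.005; -0.006 -0.0008 0 0 0.005; -0.009 -0.0008 0 0 0.005; -0.012 -0.0008 0 0 0.005; -0.015 -0.0008 0 0 0.005; -0.018 -0.0008 0 0 0.005; -0.021 -0.0008 0 0 0.005; -0.024 -0.0008 0 0 0.005; -0.024 -0.0008 0 0 0.005",
)

```text
time: 7.92
position: [0.4625, 0.0355, 0.1056]
tool_rot: [0.58, 0.815, 0.0, 0.0]
ft_force: [-0.1, 0.1, -2.0]
grip_width: 0.0119
grip_force: 25.0
```

```bash
cat >> h.py <<'E'
def st():
    o=get_obs();R=Rn.from_quat(o['tool_rot']).as_matrix();F=o['ft_force']
    print("tool F",(R.T@F).round(2),"tool M",(R.T@o['moment']).round(3),"t",o['time'])
    p=o['position'];s=min(np.linspace(-.08,.2,2801),key=lambda s:np.linalg.norm(rod(s,J)[0][:2]-p[:2]))
    print("s",round(s,4),"a",15-np.degrees(max(s,0)/.15),"z",p[2]);t,y=rod(s,J);to(*t[:2],.1055,np.degrees(y)+180)
    return s
E
python3 -c "
from h import *;st()"
```

```text
tool F [ 0.16 -0.09  2.  ] tool M [-0.082 -0.051  0.031] t 7.9167
s -0.0431 a 15.0 z 0.10556190346370414
d [-0.      0.0002  0.0001] spin -0.1 yaw0 109.11
```

Emit:
servo_tool(
  moves="-0.003 0 0 0 0.005; -0.006 0 0 0 0.005; -0.009 0 0 0 0.005; -0.012 0 0 0 0.005; -0.015 0 0 0 0.005; -0.018 0 0 0 0.005; -0.021 0 0 0 0.005; -0.024 0 0 0 0.005; -0.026 0 0 0 0.005; -0.026 0 0 0 0.005",
)

```text
time: 8.75
position: [0.4709, 0.011, 0.1056]
tool_rot: [0.58, 0.815, 0.0, 0.0]
ft_force: [0.2, -0.5, -2.5]
grip_width: 0.0119
grip_force: 25.0
```

```bash
cat >> h.py <<'E'
def plan(s0,n,ds,off=(0,0)):
    # from commanded pose presumed on rod at s0: tool-frame rows
    p0,y0=rod(s0,J);
    def Y(s): # chord-mean yaw over bore length
        return np.mean([rod(s+e,J)[1] for e in np.linspace(-.015,.015,31)])
    c,sn=np.cos(y0+np.pi),np.sin(y0+np.pi)
    for k in range(1,n+1):
        s=s0+k*ds;p,_=rod(s,J);d=p-p0
        print(round(c*d[0]+sn*d[1],4),round(sn*d[0]-c*d[1],4),0,round(-np.degrees(Y(s)-Y(s0)),2),"|",end=" ")
    print()
E
python3 -c "
from h import *;s=st();plan(round(s,3),10,.003);plan(-.017,10,.004)"
```

```text
tool F [-0.57  0.04  2.55] tool M [-0.151 -0.005 -0.051] t 8.75
s -0.0173 a 15.0 z 0.10556380466080881
d [0.     0.0003 0.0001] spin -0.1 yaw0 109.11
-0.003 0.0 0 0.01 | -0.006 -0.0 0 0.12 | -0.009 0.0 0 0.35 | -0.012 0.0 0 0.68 | -0.015 0.0 0 1.12 | -0.018 -0.0 0 1.68 | -0.021 -0.0001 0 2.34 | -0.024 -0.0002 0 3.12 | -0.027 -0.0003 0 4.0 | -0.03 -0.0006 0 5.0 | 
-0.004 -0.0 0 0.04 | -0.008 -0.0 0 0.26 | -0.012 0.0 0 0.68 | -0.016 0.0 0 1.29 | -0.02 -0.0 0 2.11 | -0.024 -0.0002 0 3.12 | -0.028 -0.0004 0 4.32 | -0.032 -0.0007 0 5.73 | -0.0359 -0.0012 0 7.26 | -0.0399 -0.0018 0 8.79 |
```

Emit:
servo_tool(
  moves="-0.004 0 0 0 0.005; -0.008 0 0 0.3 0.005; -0.012 0 0 0.7 0.005; -0.016 0 0 1.3 0.005; -0.02 0 0 2.1 0.005; -0.024 -0.0002 0 3.1 0.005; -0.028 -0.0004 0 4.3 0.005; -0.032 -0.0007 0 5.7 0.005; -0.036 -0.0012 0 7.3 0.005; -0.036 -0.0012 0 7.3 0.005",
)

```text
time: 9.58
position: [0.4817, -0.0237, 0.1056]
tool_rot: [0.631, 0.776, 0.0, 0.0]
ft_force: [0.2, 0.1, -1.9]
grip_width: 0.0121
grip_force: 25.0
```

```bash
python3 -c "
from h import *;s=st();plan(round(s,3),10,.004)"
```

```text
tool F [0.09 0.17 1.91] tool M [-0.112 -0.098 -0.005] t 9.5833
s 0.0192 a 7.66614022232546 z 0.1055664072854655
d [0.     0.0003 0.0001] spin -0.17 yaw0 101.7
-0.004 -0.0001 0 1.53 | -0.008 -0.0002 0 3.06 | -0.012 -0.0005 0 4.58 | -0.016 -0.0009 0 6.11 | -0.0199 -0.0013 0 7.64 | -0.0239 -0.0019 0 9.17 | -0.0278 -0.0026 0 10.7 | -0.0318 -0.0034 0 12.22 | -0.0357 -0.0043 0 13.75 | -0.0395 -0.0053 0 15.28 |
```

Emit:
servo_tool(
  moves="-0.004 -0.0001 0 1.5 0.005; -0.008 -0.0002 0 3.1 0.005; -0.012 -0.0005 0 4.6 0.005; -0.016 -0.0009 0 6.1 0.005; -0.0199 -0.0013 0 7.6 0.005; -0.0239 -0.0019 0 9.2 0.005; -0.0278 -0.0026 0 10.7 0.005; -0.0318 -0.0034 0 12.2 0.005; -0.0357 -0.0043 0 13.8 0.005; -0.0357 -0.0043 0 13.8 0.005",
)

```text
time: 10.42
position: [0.4845, -0.0596, 0.1056]
tool_rot: [0.72, 0.694, 0.0, 0.0]
ft_force: [0.3, -1.0, -2.1]
grip_width: 0.0115
grip_force: 25.0
```

```bash
python3 -c "
from h import *;s=st();plan(round(s,3),10,.004)"
```

```text
tool F [-0.94  0.37  2.14] tool M [-0.077 -0.01  -0.052] t 10.4167
s 0.0554 a -6.161241233498412 z 0.1055655617031887
d [-0.      0.0006  0.0001] spin -0.14 yaw0 87.9
-0.004 -0.0001 0 1.53 | -0.008 -0.0002 0 3.06 | -0.012 -0.0005 0 4.58 | -0.016 -0.0009 0 6.11 | -0.0199 -0.0013 0 7.64 | -0.0239 -0.0019 0 9.17 | -0.0278 -0.0026 0 10.7 | -0.0318 -0.0034 0 12.22 | -0.0357 -0.0043 0 13.75 | -0.0395 -0.0053 0 15.28 |
```

Emit:
servo_tool(
  moves="-0.004 0 0 1.5 0.005; -0.008 0 0 3.0 0.005; -0.012 -0.0003 0 4.5 0.005; -0.016 -0.0007 0 6.0 0.005; -0.0199 -0.0011 0 7.5 0.005; -0.0239 -0.0017 0 9.0 0.005; -0.0278 -0.0024 0 10.5 0.005; -0.0318 -0.0032 0 12.0 0.005; -0.0357 -0.0041 0 13.6 0.005; -0.0357 -0.0041 0 13.6 0.005",
)

```text
time: 11.25
position: [0.479, -0.095, 0.1056]
tool_rot: [0.797, 0.604, -0.0, 0.0]
ft_force: [-0.1, -0.1, -1.5]
grip_width: 0.0119
grip_force: 25.0
```

```bash
python3 -c "
from h import *;s=st();plan(round(s,4),10,.002)
o=get_obs();print(o['position'])
i=cams.camera('wrist');cv2.imwrite('pics/w3.png',i);i=cams.camera('top');cv2.imwrite('pics/t3.png',i)"
```

```text
tool F [-0.14 -0.07  1.5 ] tool M [-0.094  0.027  0.01 ] t 11.25
s 0.0915 a -19.950425502980224 z 0.10555266576324061
d [0.     0.0007 0.0001] spin 0.05 yaw0 74.3
-0.002 -0.0 0 0.76 | -0.004 -0.0001 0 1.53 | -0.006 -0.0001 0 2.29 | -0.008 -0.0002 0 3.06 | -0.01 -0.0003 0 3.82 | -0.012 -0.0005 0 4.58 | -0.014 -0.0007 0 5.35 | -0.016 -0.0009 0 6.11 | -0.018 -0.0011 0 6.88 | -0.0199 -0.0013 0 7.64 | 
[ 0.4789528  -0.09504321  0.10555267]
```

Emit:
servo_tool(
  moves="-0.002 0.0001 0 0.8 0.005; -0.004 0.0001 0 1.5 0.005; -0.006 0.0001 0 2.3 0.005; -0.008 0 0 3.1 0.005; -0.01 -0.0001 0 3.8 0.005; -0.012 -0.0003 0 4.6 0.005; -0.014 -0.0005 0 5.4 0.005; -0.016 -0.0007 0 6.1 0.005; -0.016 -0.0007 0 6.1 0.005",
)

```text
time: 12.1
position: [0.474, -0.1098, 0.1055]
tool_rot: [0.828, 0.561, -0.0, 0.0]
ft_force: [1.3, 0.5, -1.4]
grip_width: 0.0121
grip_force: 25.0
```

```bash
python3 -c "
from h import *;s=st();plan(round(s,4),10,.0015)"
```

```text
tool F [0.93 1.06 1.41] tool M [-0.014 -0.02  -0.016] t 12.1
s 0.1072 a -25.947383758682832 z 0.10554456281665106
d [0.     0.0006 0.    ] spin 0.01 yaw0 68.27
-0.0015 -0.0 0 0.57 | -0.003 -0.0 0 1.15 | -0.0045 -0.0001 0 1.72 | -0.006 -0.0001 0 2.29 | -0.0075 -0.0002 0 2.86 | -0.009 -0.0003 0 3.44 | -0.0105 -0.0004 0 4.01 | -0.012 -0.0005 0 4.58 | -0.0135 -0.0006 0 5.16 | -0.015 -0.0007 0 5.73 |
```

Emit:
servo_tool(
  moves="-0.0015 0 0 0.6 0.005; -0.003 0 0 1.1 0.005; -0.0045 -0.0001 0 1.7 0.005; -0.006 -0.0001 0 2.3 0.005; -0.006 -0.0001 0 2.3 0.005",
)

```text
time: 12.52
position: [0.4717, -0.1153, 0.1055]
tool_rot: [0.839, 0.545, -0.0, 0.0]
ft_force: [-0.2, -0.9, -2.1]
grip_width: 0.0117
grip_force: 25.0
```

```bash
python3 -c "
from h import *;s=st()"
```

```text
tool F [-0.96  0.16  2.12] tool M [-0.039  0.077  0.015] t 12.5167
s 0.1132 a -28.23921493920613 z 0.10553759799457167
d [-0.      0.0007  0.    ] spin 0.02 yaw0 65.99
```

Emit:
servo_tool(
  moves="-0.001 0 0 0.4 0.005; -0.002 0 0 0.8 0.005; -0.003 0 0 1.1 0.005; -0.003 0 0 1.1 0.005",
)

```text
time: 12.85
position: [0.4705, -0.1179, 0.1056]
tool_rot: [0.844, 0.537, -0.0, 0.0]
ft_force: [1.0, 0.8, -1.5]
grip_width: 0.0118
grip_force: 25.0
```

```bash
python3 -c "
from h import *;s=st()"
```

```text
tool F [1.18 0.6  1.52] tool M [-0.084  0.002  0.008] t 12.85
s 0.1161 a -29.34693334312572 z 0.10555262640426727
d [-0.      0.0006  0.0001] spin 0.06 yaw0 64.91
```

Emit:
servo_tool(
  moves="-0.001 0 0 0.4 0.005; -0.002 0 0 0.8 0.005; -0.002 0 0 0.8 0.005",
)

```text
time: 13.1
position: [0.4697, -0.1197, 0.1055]
tool_rot: [0.848, 0.531, -0.0, 0.0]
ft_force: [0.0, 0.2, -1.5]
grip_width: 0.0119
grip_force: 25.0
```

Emit:
servo_tool(
  moves="-0.001 0 0 0.4 0.005; -0.002 0 0 0.7 0.005; -0.002 0 0 0.7 0.005",
)

```text
time: 13.35
position: [0.4687, -0.1215, 0.1055]
tool_rot: [0.851, 0.526, -0.0, -0.0]
ft_force: [-0.2, -0.0, -2.4]
grip_width: 0.0118
grip_force: 25.0
```

```bash
python3 -c "
from h import *;s=st()"
```

```text
tool F [-0.08 -0.15  2.44] tool M [-0.015 -0.003  0.023] t 13.35
s 0.1201 a -30.87482079680791 z 0.10553494957453224
d [-0.      0.0006  0.    ] spin 0.08 yaw0 63.41
```

Emit:
servo_tool(
  moves="-0.001 0 0 0.4 0.005; -0.002 0 0 0.8 0.005; -0.002 0 0 0.8 0.005",
)

```text
time: 13.6
position: [0.4679, -0.1233, 0.1055]
tool_rot: [0.854, 0.52, -0.0, 0.0]
ft_force: [-0.9, 0.5, -2.5]
grip_width: 0.0117
grip_force: 25.0
```

```bash
python3 -c "
from h import *;s=st()"
```

```text
tool F [ 0.01 -0.98  2.55] tool M [-0.088 -0.038 -0.053] t 13.6
s 0.1221 a -31.638764523649016 z 0.10554780347823556
d [-0.      0.0006  0.    ] spin 0.04 yaw0 62.6
```

Emit:
servo_tool(
  moves="-0.0007 0 0 0.3 0.005; -0.0015 0 0 0.6 0.005; -0.0015 0 0 0.6 0.005",
)

```text
time: 13.85
position: [0.4672, -0.1246, 0.1056]
tool_rot: [0.857, 0.515, -0.0, 0.0]
ft_force: [0.6, -0.6, -2.6]
grip_width: 0.0123
grip_force: 25.0
```

Emit:
servo_tool(
  moves="-0.0007 0 0 0.3 0.005; -0.0015 0 0 0.6 0.005; -0.0015 0 0 0.6 0.005",
)

```text
time: 14.1
position: [0.4666, -0.126, 0.1056]
tool_rot: [0.86, 0.511, 0.0, 0.0]
ft_force: [-0.9, 0.1, -2.1]
grip_width: 0.0119
grip_force: 25.0
```

Emit:
servo_tool(
  moves="-0.0007 0 0 0.3 0.005; -0.0015 0 0 0.6 0.005; -0.0015 0 0 0.6 0.005",
)

```text
time: 14.35
position: [0.4666, -0.1274, 0.1057]
tool_rot: [0.863, 0.506, 0.001, 0.001]
ft_force: [2.0, 0.5, -2.0]
grip_width: 0.012
grip_force: 25.0
```

```bash
python3 -c "
from h import *;s=st()"
```

```text
tool F [1.36 1.47 2.03] tool M [-0.355  0.349 -0.033] t 14.35
s 0.1263 a -33.24304635001533 z 0.10568224090464953
d [ 0.     -0.0002  0.0002] spin -0.17 yaw0 60.8
```

Contact with the catch ball has begun: there is a lateral push of 1.5 N and a moment change. Continuing in 1 mm steps.

Emit:
servo_tool(
  moves="-0.0005 0 0 0.2 0.005; -0.001 0 0 0.4 0.005; -0.001 0 0 0.4 0.005",
)

```text
time: 14.6
position: [0.466, -0.1282, 0.1057]
tool_rot: [0.864, 0.503, 0.001, 0.001]
ft_force: [3.3, 1.6, -1.6]
grip_width: 0.0116
grip_force: 25.0
```

```bash
python3 -c "
from h import *;s=st()"
```

```text
tool F [2.99 2.04 1.59] tool M [-0.441  0.616  0.028] t 14.6
s 0.1272 a -33.586821027093826 z 0.10573224128558398
d [ 0.     -0.0001  0.0002] spin -0.21 yaw0 60.41
```

Emit:
servo_tool(
  moves="-0.0005 0 0 0.2 0.005; -0.001 0 0 0.4 0.005; -0.001 0 0 0.4 0.005",
)

```text
time: 14.85
position: [0.4654, -0.129, 0.1057]
tool_rot: [0.866, 0.5, 0.0, 0.0]
ft_force: [4.9, 2.8, -2.1]
grip_width: 0.0119
grip_force: 25.0
```

```bash
python3 -c "
from h import *;s=st()"
```

```text
tool F [4.85 2.83 2.1 ] tool M [-0.552  0.781  0.05 ] t 14.85
s 0.1283 a -34.006990076856425 z 0.10569133712401596
d [-0.      0.      0.0002] spin -0.19 yaw0 60.01
```

Emit:
servo_tool(
  moves="-0.0005 0 0 0.2 0.005; -0.001 0 0 0.4 0.005; -0.001 0 0 0.4 0.005",
)

```text
time: 15.1
position: [0.465, -0.1299, 0.1057]
tool_rot: [0.868, 0.497, 0.001, 0.001]
ft_force: [3.9, 2.5, -1.6]
grip_width: 0.0117
grip_force: 25.0
```

```bash
python3 -c "
from h import *;s=st()"
```

```text
tool F [4.16 2.1  1.63] tool M [-0.599  0.887  0.014] t 15.1
s 0.1293 a -34.38896194027697 z 0.10568637609319764
d [-0.     -0.0001  0.0002] spin -0.21 yaw0 59.61
```

Emit:
servo_tool(
  moves="-0.0005 0 0 0.2 0.005; -0.001 0 0 0.4 0.005; -0.001 0 0 0.4 0.005",
)

```text
time: 15.35
position: [0.4647, -0.1309, 0.1057]
tool_rot: [0.87, 0.494, 0.001, 0.001]
ft_force: [4.7, 2.1, -2.5]
grip_width: 0.0117
grip_force: 25.0
```

```bash
python3 -c "
from h import *;s=st()"
```

```text
tool F [4.23 2.92 2.46] tool M [-0.658  0.919  0.102] t 15.35
s 0.1302 a -34.73273661735545 z 0.10573131877569629
d [ 0.     -0.0003  0.0002] spin -0.28 yaw0 59.2
```

Emit:
servo_tool(
  moves="-0.0005 0 0 0.2 0.005; -0.001 -0.0001 0 0.4 0.005; -0.001 -0.0001 0 0.4 0.005",
)

```text
time: 15.6
position: [0.4641, -0.132, 0.1057]
tool_rot: [0.871, 0.491, 0.001, 0.001]
ft_force: [3.9, 0.7, -2.5]
grip_width: 0.0117
grip_force: 25.0
```

Emit:
servo_tool(
  moves="-0.0005 0 0 0.2 0.005; -0.001 -0.0001 0 0.4 0.005; -0.001 -0.0001 0 0.4 0.005",
)

```text
time: 15.85
position: [0.4631, -0.1329, 0.1057]
tool_rot: [0.873, 0.488, 0.0, 0.001]
ft_force: [3.5, 0.9, -1.7]
grip_width: 0.0121
grip_force: 25.0
```

```bash
python3 -c "
from h import *;s=st()"
```

```text
tool F [2.57 2.53 1.68] tool M [-0.737  0.469 -0.026] t 15.85
s 0.1328 a -35.725863462248896 z 0.10571482996110304
d [-0.      0.      0.0002] spin -0.03 yaw0 58.45
```

Emit:
servo_tool(
  moves="-0.0005 0 0 0.2 0.005; -0.001 -0.0001 0 0.3 0.005; -0.001 -0.0001 0 0.3 0.005",
)

```text
time: 16.1
position: [0.4621, -0.1336, 0.1056]
tool_rot: [0.874, 0.486, -0.0, 0.0]
ft_force: [3.5, -1.5, -1.3]
grip_width: 0.0118
grip_force: 25.0
```

```bash
python3 -c "
from h import *;s=st()"
```

```text
tool F [0.54 3.77 1.31] tool M [-0.824  0.237 -0.029] t 16.1
s 0.1339 a -36.146032512011494 z 0.1056378711293203
d [-0.      0.0005  0.0001] spin 0.1 yaw0 58.16
```

Emit:
servo_tool(
  moves="-0.0005 0 0 0.2 0.005; -0.001 0.0001 0 0.4 0.005; -0.001 0.0001 0 0.4 0.005",
)

```text
time: 16.35
position: [0.4616, -0.1343, 0.1056]
tool_rot: [0.876, 0.483, -0.0, 0.0]
ft_force: [3.5, -1.4, -1.6]
grip_width: 0.0116
grip_force: 25.0
```

Emit:
servo_tool(
  moves="-0.0005 0 0 0.2 0.005; -0.001 0.0001 0 0.4 0.005; -0.001 0.0001 0 0.4 0.005",
)

```text
time: 16.6
position: [0.4611, -0.1351, 0.1056]
tool_rot: [0.877, 0.48, -0.0, 0.0]
ft_force: [4.2, -1.4, -2.8]
grip_width: 0.0116
grip_force: 25.0
```

```bash
python3 -c "
from h import *;s=st()"
```

```text
tool F [1.08 4.25 2.78] tool M [-0.828  0.204 -0.059] t 16.6
s 0.1357 a -36.83358186616847 z 0.10556036560416235
d [0.     0.0006 0.0001] spin -0.03 yaw0 57.34
```

Emit:
servo_tool(
  moves="-0.0005 0 0 0.2 0.005; -0.001 0.0001 0 0.4 0.005; -0.001 0.0001 0 0.4 0.005",
)

```text
time: 16.85
position: [0.4606, -0.1359, 0.1056]
tool_rot: [0.879, 0.477, -0.0, 0.0]
ft_force: [4.6, -1.7, -2.1]
grip_width: 0.0116
grip_force: 25.0
```

```bash
python3 -c "
from h import *;s=st()"
```

```text
tool F [1.05 4.8  2.08] tool M [-0.846  0.087  0.004] t 16.85
s 0.1367 a -37.215553729589026 z 0.10555659198450952
d [-0.      0.0005  0.0001] spin -0.05 yaw0 56.94
```

Emit:
servo_tool(
  moves="-0.0005 0.0001 0 0.2 0.005; -0.001 0.0002 0 0.4 0.005; -0.001 0.0002 0 0.4 0.005",
)

```text
time: 17.1
position: [0.4602, -0.1368, 0.1055]
tool_rot: [0.881, 0.474, -0.0, 0.0]
ft_force: [2.8, -2.1, -2.1]
grip_width: 0.0117
grip_force: 25.0
```

```bash
python3 -c "
from h import *;s=st()"
```

```text
tool F [-0.24  3.52  2.09] tool M [-0.773  0.065 -0.043] t 17.1
s 0.1377 a -37.59752559300957 z 0.10553787107232196
d [-0.      0.0004  0.    ] spin -0.07 yaw0 56.53
```

Emit:
servo_tool(
  moves="-0.0005 0.0001 0 0.2 0.005; -0.001 0.0002 0 0.4 0.005; -0.001 0.0002 0 0.4 0.005",
)

```text
time: 17.35
position: [0.4598, -0.1377, 0.1055]
tool_rot: [0.882, 0.471, -0.0, -0.0]
ft_force: [3.1, -1.5, -2.5]
grip_width: 0.0116
grip_force: 25.0
```

```bash
python3 -c "
from h import *;s=st()"
```

```text
tool F [0.48 3.37 2.46] tool M [-0.84   0.116 -0.032] t 17.35
s 0.1387 a -37.97949745643012 z 0.10553127265401516
d [-0.      0.0002  0.    ] spin -0.09 yaw0 56.14
```

Emit:
servo_tool(
  moves="-0.0005 0 0 0.2 0.005; -0.001 0 0 0.3 0.005; -0.001 0 0 0.3 0.005",
)

```text
time: 17.6
position: [0.4592, -0.1386, 0.1055]
tool_rot: [0.884, 0.468, -0.0, -0.0]
ft_force: [3.6, -2.6, -2.2]
grip_width: 0.0115
grip_force: 25.0
```

```bash
python3 -c "
from h import *;s=st()"
```

```text
tool F [-0.09  4.45  2.24] tool M [-0.824  0.026 -0.007] t 17.6
s 0.1397 a -38.36146931985067 z 0.10552969492428804
d [-0.      0.0002  0.    ] spin -0.0 yaw0 55.84
```

Emit:
servo_tool(
  moves="-0.0005 0 0 0.2 0.005; -0.001 0 0 0.4 0.005; -0.001 0 0 0.4 0.005",
)

```text
time: 17.85
position: [0.4586, -0.1395, 0.1055]
tool_rot: [0.885, 0.465, -0.0, 0.0]
ft_force: [2.7, -3.2, -1.7]
grip_width: 0.0119
grip_force: 25.0
```

```bash
python3 -c "
from h import *;s=st()"
```

```text
tool F [-1.08  4.05  1.71] tool M [-0.836 -0.122 -0.073] t 17.85
s 0.1408 a -38.78163836961329 z 0.10552898040487732
d [-0.      0.0002  0.    ] spin 0.02 yaw0 55.44
```

Emit:
servo_tool(
  moves="-0.0005 0 0 0.2 0.005; -0.001 0 0 0.4 0.005; -0.001 0 0 0.4 0.005",
)

```text
time: 18.1
position: [0.458, -0.1403, 0.1055]
tool_rot: [0.887, 0.462, -0.0, -0.0]
ft_force: [2.5, -2.9, -1.4]
grip_width: 0.0115
grip_force: 25.0
```

```bash
python3 -c "
from h import *;s=st()"
```

```text
tool F [-0.94  3.72  1.45] tool M [-0.741 -0.148 -0.081] t 18.1
s 0.1418 a -39.163610233033815 z 0.10553322829220235
d [-0.      0.0003  0.    ] spin 0.0 yaw0 55.05
```

Emit:
servo_tool(
  moves="-0.0003 0 0 0.2 0.005; -0.0007 0 0 0.3 0.005; -0.0007 0 0 0.3 0.005",
)

```text
time: 18.35
position: [0.4576, -0.1408, 0.1055]
tool_rot: [0.888, 0.46, -0.0, -0.0]
ft_force: [2.1, -3.6, -2.1]
grip_width: 0.0117
grip_force: 25.0
```

```bash
python3 -c "
from h import *;s=st()"
```

```text
tool F [-1.73  3.74  2.15] tool M [-0.796 -0.258  0.022] t 18.35
s 0.1424 a -39.39279335108617 z 0.10551551670293163
d [0.     0.0003 0.    ] spin -0.07 yaw0 54.75
```

Emit:
servo_tool(
  moves="-0.0003 0 0 0.1 0.005; -0.0007 0 0 0.3 0.005; -0.0007 0 0 0.3 0.005",
)

```text
time: 18.6
position: [0.4571, -0.1413, 0.1055]
tool_rot: [0.889, 0.457, -0.0, -0.0]
ft_force: [2.1, -3.9, -1.3]
grip_width: 0.0117
grip_force: 25.0
```

```bash
python3 -c "
from h import *;s=st()"
```

```text
tool F [-1.97  4.02  1.29] tool M [-0.714 -0.302 -0.031] t 18.6
s 0.1431 a -39.66017365548054 z 0.10549983289745381
d [-0.      0.0004 -0.    ] spin -0.1 yaw0 54.44
```

Emit:
servo_tool(
  moves="-0.0003 0 0 0.1 0.005; -0.0007 0 0 0.3 0.005; -0.0007 0 0 0.3 0.005",
)

```text
time: 18.85
position: [0.4567, -0.1419, 0.1055]
tool_rot: [0.89, 0.455, -0.0, -0.0]
ft_force: [0.4, -4.8, -1.8]
grip_width: 0.0117
grip_force: 25.0
```

```bash
python3 -c "
from h import *;s=st()"
```

```text
tool F [-3.6   3.15  1.81] tool M [-0.678 -0.505 -0.044] t 18.85
s 0.1439 a -39.96575114621699 z 0.10549660766907107
d [-0.      0.0004 -0.    ] spin -0.09 yaw0 54.15
```

Emit:
servo_tool(
  moves="-0.0003 0 0 0.1 0.005; -0.0007 0 0 0.3 0.005; -0.0007 0 0 0.3 0.005",
)

```text
time: 19.1
position: [0.4563, -0.1424, 0.1055]
tool_rot: [0.892, 0.453, -0.0, -0.0]
ft_force: [0.4, -3.1, -2.6]
grip_width: 0.0121
grip_force: 25.0
```

```bash
python3 -c "
from h import *;s=st()"
```

```text
tool F [-2.28  2.15  2.56] tool M [-0.655 -0.446 -0.048] t 19.1
s 0.1445 a -40.194934264269314 z 0.10549686508227726
d [-0.      0.0004 -0.    ] spin -0.18 yaw0 53.84
```

Emit:
servo_tool(
  moves="-0.0003 0 0 0.1 0.005; -0.0007 0 0 0.3 0.005; -0.0007 0 0 0.3 0.005",
)

```text
time: 19.35
position: [0.456, -0.1429, 0.1055]
tool_rot: [0.893, 0.45, -0.0, -0.0]
ft_force: [1.3, -3.7, -2.7]
grip_width: 0.0116
grip_force: 25.0
```

```bash
python3 -c "
from h import *;s=st()"
```

```text
tool F [-2.18  3.24  2.65] tool M [-0.557 -0.379 -0.014] t 19.35
s 0.1451 a -40.42411738232163 z 0.10550255231755955
d [-0.      0.0004  0.    ] spin -0.26 yaw0 53.52
```

Emit:
servo_tool(
  moves="-0.0003 0 0 0.1 0.005; -0.0007 0 0 0.2 0.005; -0.0007 0 0 0.2 0.005",
)

```text
time: 19.6
position: [0.4558, -0.1432, 0.1055]
tool_rot: [0.894, 0.449, 0.0, -0.0]
ft_force: [1.6, -1.9, -3.0]
grip_width: 0.0115
grip_force: 25.0
```

```bash
python3 -c "
from h import *;s=st()"
```

```text
tool F [-0.53  2.43  3.02] tool M [-0.549  0.017 -0.032] t 19.6
s 0.1455 a -40.57690612768987 z 0.10552971324112219
d [-0.      0.0003  0.    ] spin -0.33 yaw0 53.3
```

Emit:
servo_tool(
  moves="-0.0003 0 0 0.1 0.005; -0.0007 0 0 0.2 0.005; -0.0007 0 0 0.2 0.005",
)

```text
time: 19.85
position: [0.4557, -0.1437, 0.1056]
tool_rot: [0.895, 0.447, 0.0, -0.0]
ft_force: [3.4, 0.9, -2.8]
grip_width: 0.0122
grip_force: 25.0
```

```bash
python3 -c "
from h import *;s=st()"
```

```text
tool F [2.79 2.15 2.81] tool M [-0.554  0.582  0.111] t 19.85
s 0.1459 a -40.72969487305809 z 0.10555281916492495
d [-0.      0.0002  0.0001] spin -0.4 yaw0 53.08
```

Dropped into the groove; the push is now rising as the buffer takes up.

Emit:
servo_tool(
  moves="-0.0003 0 0 0.1 0.005; -0.0006 0 0 0.1 0.005; -0.0006 0 0 0.1 0.005; -0.0006 0 0 0.1 0.005",
)

```text
time: 20.18
position: [0.4555, -0.1439, 0.1056]
tool_rot: [0.895, 0.446, 0.001, -0.0]
ft_force: [4.5, 2.1, -1.9]
grip_width: 0.0119
grip_force: 25.0
```

```bash
python3 -c "
from h import *;s=st()"
```

```text
tool F [4.39 2.33 1.95] tool M [-0.553  0.97   0.061] t 20.1833
s 0.1462 a -40.84428643208424 z 0.10557786090068981
d [0.     0.0001 0.0001] spin -0.4 yaw0 52.96
```

Emit:
servo_tool(
  moves="-0.0003 0 0 0.1 0.005; -0.0005 0 0 0.1 0.005; -0.0005 0 0 0.1 0.005; -0.0005 0 0 0.1 0.005",
)

```text
time: 20.52
position: [0.4554, -0.1441, 0.1056]
tool_rot: [0.896, 0.445, 0.001, -0.0]
ft_force: [7.1, 3.9, -2.7]
grip_width: 0.0118
grip_force: 25.0
```

```bash
python3 -c "
from h import *;s=st()"
```

```text
tool F [7.35 3.27 2.7 ] tool M [-0.554  1.34   0.102] t 20.5167
s 0.1464 a -40.92068080476836 z 0.10559228952491434
d [-0.      0.0001  0.0001] spin -0.45 yaw0 52.83
```

A steady push of 7.35 N with almost no motion means it is parked. I'll ease the load off, then release.

Emit:
servo_tool(
  moves="0 0 0 0 0.005; 0 0 0 0 0.005; 0.0005 0 0 0 0.005; 0.001 0 0 0 0.005; 0.0013 0 0 0 0.005; 0.0013 0 0 0 0.005; 0.0013 0 0 0 0.005",
)

```text
time: 21.1
position: [0.4556, -0.1438, 0.1056]
tool_rot: [0.895, 0.446, 0.0, -0.0]
ft_force: [4.0, 1.6, -1.8]
grip_width: 0.0119
grip_force: 25.0
```

```bash
python3 -c "
from h import *;s=st()"
```

```text
tool F [3.67 2.28 1.77] tool M [-0.558  0.764  0.028] t 21.1
s 0.1461 a -40.806089245742186 z 0.1055503228149155
d [-0.      0.0001  0.0001] spin -0.48 yaw0 52.92
```

Now release slowly, then rise straight up.

Emit:
servo_tool(
  moves="0.0005 0 0 0 0.005; 0.0005 0 0 0 0.013; 0.0005 0 0 0 0.016; 0.0005 0 0 0 0.02; 0.0005 0 0 0 0.025; 0.0005 0 0 0 0.03; 0.0005 0 0 0 0.03; 0.0005 0 0 0 0.03",
  grip_force=5,
)

```text
time: 21.77
position: [0.4553, -0.1433, 0.1055]
tool_rot: [0.895, 0.446, -0.0, -0.0]
ft_force: [-0.6, -0.1, 0.2]
grip_width: 0.029
grip_force: 0.0
```

```bash
python3 -c "
from h import *;s=st()"
```

```text
tool F [-0.45 -0.36 -0.18] tool M [-0.035  0.032  0.03 ] t 21.7667
s 0.1458 a -40.69149768671602 z 0.1054890105721148
d [-0.      0.0006 -0.    ] spin -0.57 yaw0 52.95
```

Emit:
servo_tool(
  moves="0 0 -0.01 0 0.03; 0 0 -0.02 0 0.03; 0 0 -0.035 0 0.03; 0 0 -0.06 0 0.03; 0 0 -0.09 0 0.03; 0 0 -0.12 0 0.03; 0 0 -0.15 0 0.03; -0.03 0 -0.16 0 0.03; -0.06 0 -0.16 0 0.03; -0.06 0 -0.16 0 0.03",
)

```text
time: 22.6
position: [0.418, -0.1943, 0.2667]
tool_rot: [0.896, 0.445, -0.001, 0.002]
ft_force: [-0.3, -0.0, 0.4]
grip_width: 0.0297
grip_force: 0.0
```

Run:
```python
from h import *
m=cams.camera_model("wrist");i=cams.camera("wrist");p=proj(m,[np.append(rod(.146,J)[0][:2],.1)])[0];print(p,get_obs()['ft_force'])
x,y=np.clip(p.astype(int)-[60,45],0,[520,310]);a=cv2.resize(i[y:y+90,x:x+120],None,fx=6,fy=6,interpolation=cv2.INTER_CUBIC)
cv2.imwrite("pics/end.png",a)
```

```text
[319.43912231 130.84320264] [0.29998677 0.55429401 0.02207873]
```

View pics/end.png

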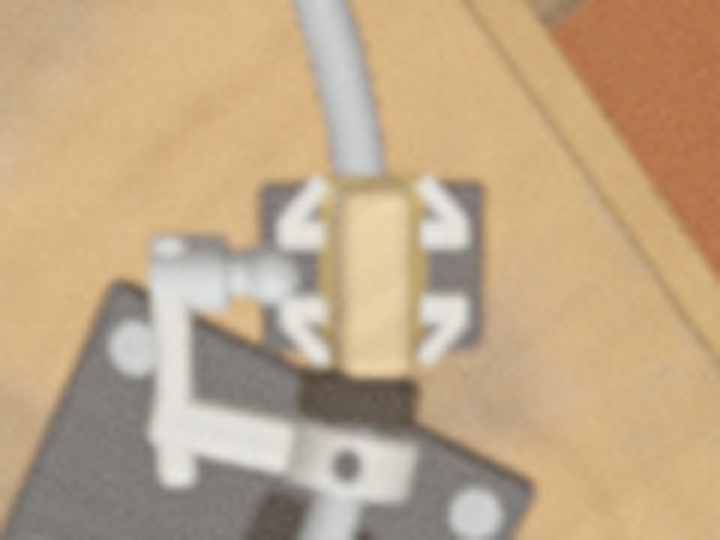

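The runner sits upright on the rod against the buffer. The ball, at about crop (280,275), is in the cheek groove, and the gripper is clear.

```bash
python3 -c "
from rig import job;print(job.hand_in())"
```

```text
the job is handed in; nothing more can be done
None
```

The runner is threaded on the rod and snapped into the catch just before the stop; I let go, backed the gripper clear and handed the job in at about 23 s, after a final check picture showed the ball in the groove.

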